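Back the vial feeder off by one notch

TASK

The vial feed wheel has run one pocket too far. Without gripping or picking up anything, lift the ratchet pawl clear of the wheel with a fingertip, push the wheel backward (clockwise seen from above) by exactly one notch while the pawl stays up, then push the pawl back down until it is fully home between the teeth. Never feed the wheel forward, keep the vials standing in their pockets, and leave everything else on the worktop where it is.

Things in the scene. Friction and masses are not known exactly. Their poses are not given: they have to be found in the camera images.
- feeder: vial feeder, screwed to the worktop: aluminium base plate 280 x 170 x 10 mm with a flat grey feed wheel and a steel ratchet pawl. Origin on the worktop under the wheel's upright axis; z up; the frame turns with the feeder's yaw (up to 0.45 rad either way). The pawl sits at this frame's -x side, the robot's side. All z given here are heights above the worktop
- axis_top (a point): top of the wheel's hub, on its axis, z = 0.067. Wheel: grey disc 180 mm across, top face z = 0.032; on its rim, 72 to 88 mm from the axis, 8 metal saw teeth stand up to z = 0.044, one every 45 degrees, with 24 mm gaps; 8 vial pockets (21 mm outside, to z = 0.054) 34 mm from the axis, three with vials reaching z = 0.08; 4 finger pegs
- wheel (a joint): turn of the wheel, rad, about 0 at the start; falls as it is pushed backward (clockwise from above), grows in the feed direction. One notch = 0.785. Pawl down: 0.1 rad of play backward, then blocked; 0.17 forward, then the teeth lift the pawl. Pawl up: free either way. Friction 0.10 N m (2 N at a peg) holds it where it is left, no coasting
- pawl (a joint): swing of the pawl, rad: 0 = home between teeth, stop at 1.0; the nose clears the tooth tops from 0.35 up. Hinge axis level, along feeder y, at feeder x = -0.115, z = 0.050. The stiff hinge (0.04 N m) keeps it where it is left. An arm 14 mm wide, top z = 0.054 when home, runs 39 mm from the hinge toward the wheel. If the nose lands on a tooth the pawl stops short of home
- tab_top (a point): middle of the top edge of the pawl's flat tab (24 mm wide, 6 mm thick), which rises 58 mm from the hinge, upright when home (top z = 0.108). Pushing the tab away from the wheel (feeder -x) lifts the nose; pushing it back, or pressing down on the raised arm, lowers it
- nose_tip (a point): middle of the lower end of the pawl's nose (8 x 8 mm, under the arm's end), 80 mm from the wheel axis, z = 0.034 when home
- peg0 (a point): centre of the top of a finger peg of the wheel: upright steel pin, 10 mm diameter, 60 mm from the wheel axis, from z = 0.032 to 0.095; at the start at 112.5 degrees (counterclockwise from the feeder's +x)
- peg1 (a point): centre of the top of a finger peg of the wheel: upright steel pin, 10 mm diameter, 60 mm from the wheel axis, from z = 0.032 to 0.095; at the start at 22.5 degrees
- peg2 (a point): centre of the top of a finger peg of the wheel: upright steel pin, 10 mm diameter, 60 mm from the wheel axis, from z = 0.032 to 0.095; at the start at -67.5 degrees
- peg3 (a point): centre of the top of a finger peg of the wheel: upright steel pin, 10 mm diameter, 60 mm from the wheel axis, from z = 0.032 to 0.095; at the start at -157.5 degrees
- vial_1: capped vial, 14 mm diameter, 45 mm tall, standing loose in a pocket of the wheel with 1.5 mm clearance all round; origin at its foot (z about 0.033), z up
- vial_2: capped vial, 14 mm diameter, 45 mm tall, standing loose in a pocket of the wheel with 1.5 mm clearance all round; origin at its foot (z about 0.033), z up
- vial_4: capped vial, 14 mm diameter, 45 mm tall, standing loose in a pocket of the wheel with 1.5 mm clearance all round; origin at its foot (z about 0.033), z up
- thermo_meter: hand-held thermometer with a probe, 216 x 120 x 26 mm, lying or standing loose beside the feeder; origin at the centre of its underside
- timer: flat bench timer, 62 x 68 x 20 mm, lying or standing loose beside the feeder; origin at the centre of its underside
- beaker_150: glass beaker, 66 mm across, 85 mm high, lying or standing loose beside the feeder; origin at the centre of its underside
- dish_2: small shallow dish, 60 mm across, 15 mm high, lying or standing loose beside the feeder; origin at the centre of its underside
- tub_caps: small screw-lid tub, 54 mm across, 48 mm high, lying or standing loose beside the feeder; origin at the centre of its underside
- bottle_100: small capped bottle, 56 mm across, 104 mm high, lying or standing loose beside the feeder; origin at the centre of its underside

How it is judged:
On the way, in this order (a step that is already met when the one before it is completed fails the run):
1. the pawl is lifted clear of the teeth, the wheel still in its first notch (value of joint pawl above 0.36 rad and value of joint wheel between -0.2 and 0.2 rad), for 0.2 s.
2. with the pawl up, the wheel is pushed backward one notch (value of joint pawl above 0.3 rad and value of joint wheel between -0.92 and -0.57 rad), for 0.2 s.
At the end, for the whole second after the job is handed in: The pawl is fully home (below 0.05 rad) with the wheel one notch back (between 0.57 and 0.92 rad back, as far as its play in that notch allows), and the three vials stand in their pockets (foot below z = 0.042, tilt under 0.25 rad) (value of joint pawl below 0.05 rad and value of joint wheel between -0.92 and -0.57 rad and height (world z) of each of vial_1, vial_2, vial_4 below 0.042 m and angle between each of vial_1, vial_2, vial_4's own z axis and vertical below 0.25 rad); the robot touches nothing.
It fails at once if the wheel is fed forward (value of joint wheel above 0.3 rad).
It fails at once if the wheel is pushed back by more than a notch and a half (value of joint wheel below -1.2 rad).
It fails at once if a vial is lifted or knocked out of its pocket (height (world z) of any of vial_1, vial_2, vial_4 above 0.05 m or angle between any of vial_1, vial_2, vial_4's own z axis and vertical above 0.4 rad).
It fails at once if something beside the feeder is moved by more than 30 mm or lifted (distance of any of thermo_meter, timer, beaker_150, dish_2, tub_caps, bottle_100 from where it was at the start of the episode above 0.03 m or height (world z) of any of thermo_meter, timer, beaker_150, dish_2, tub_caps, bottle_100 above 0.02 m).
It also fails if it takes over 48 s, if anything falls off the work surface, if the arm or the gripper's body presses on something with over 40 N, if the wrist force passes 120 N, or if a joint passes its speed limit or range.

ROBOT

A 7-joint arm with a two-finger parallel gripper is mounted at the origin on a cart in front of the work surface, level with it; the furniture and walls round the work are solid. World frame = base frame: x ahead of the robot, y to its left, z up, the work surface at z = 0. Lengths are in m, angles in rad, forces in N, time in s.
With the tool pointing down it reaches from about 0.35 to 0.9 m from the base axis. Payload 19.9 kg.
Tool frame: the origin (TCP) lies at the very end of the fingers, on their centre line; the grasp point (between the pads) lies 19 mm behind it; x points along the fingers, y is the direction in which the jaws open and shut, and the axes are right-handed (so a half turn about x gives the same grasp; the last joint's range is limited). The gripper opens to 94 mm and grips with 3 to 60 N. Pads are 16 mm wide; open, the fingers measure 119 mm over their backs; the gripper's body (75 mm by 177 mm) begins 78 mm behind the grasp point.
Start: joints at [-0.042, 0.417, -0.01, 1.614, 0.005, 1.111, -0.053], TCP at [0.625, 0, 0.205] pointing down, gripper open.
Joint ranges: [-2.81, 2.81], [-0.39, 2.02], [-1.27, 1.25], [0.06, 2.57], [-1.19, 4.33], [0.19, 2], [-2.82, 2.82]. Speed limits (rad/s): [1.89, 1.89, 2.39, 2.39, 3.01, 3.01, 3.01].

INTERFACE

Orientations are given as a unit quaternion [w, x, y, z].
In Python, from rig import r, vision, ticket gives the robot as it stands.
- The arm moves only by the tool move_arm, never from a script. Its argument "commands" is one flat list of numbers, 5 for each row, row after row: the opening, from -1 (shut) to 1 (fully open), then the shift along the world's x, y, z in m, then the turn about the world's z in rad. A call has 1 to 12 rows; each row shifts and turns the pose as measured when the row begins; what a row does not reach is not made up. A row lasts 1/10 s, in which the tool goes at most 50 mm and 8.59 degrees, less where a joint would pass 70% of its speed; a pose out of reach is approached as far as the arm can. A call is refused whole if a number of a shift passes 0.05 or a number of a turn 0.15, either way. A call with a gripper value outside its range is refused whole. The fingers move at their own pace and stop on an object; "newtons" is the grip in N (left out, the last holds). Time passes only in rows, so rows that do not move let the fingers close. It gives the time, the measured TCP pose, the force and the opening at its end, in the units of the state.
- r.read_state(): the state, without advancing time (a new reading comes with each control period).
- vision.capture(name): name is "scene" or "side" or "wrist"; returns the picture (384x512x3 uint8, red, green, blue); there is no depth.
- vision.get_calibration(name): a dict with "mtx" (3x3 intrinsics, pixels), "world_from_camera" (4x4, takes a point from camera to world coordinates). Camera axes: x right, y down, z forward; pixel columns grow to the right and rows downward; lengths in m; the calibration is good to about 2 mm. A picture is of the moment at which its call begins: read the wrist's pose just before it. get_calibration takes no time and is no camera call; for the wrist camera it gives the pose at the moment of the call.
- ticket.sign_off(): hands the job in, once; it reports no verdict.
The state is a dict: "time_s": time; "joint_positions": joint angles; "qd": joint speeds; "joint_torque": joint torques, N m; "eef_pos": TCP position; "orientation": TCP orientation; "ft_force": force on the tool from outside, world axes, zero at the start; "moment": the same for the moment, N m; "opening": opening from 0.0 (shut) to 1.0 (fully open).
Only numpy, scipy, OpenCV 4.12 (cv2) and the standard library are available. Lean on these libraries where they do the work, as an engineer would, in place of code of your own. Each camera call takes 0.05 s, during which the arm holds its last target.

## Working session

There is one attempt and no reset: what is moved stays moved. The work goes in short steps, Python scripts to look and compute and a tool call to move; the robot and the scene stay as the last step left them, time stands still between calls to the robot, and variables do not carry over. Pictures are saved under pics/ and viewed, and the job is handed in when it is done.

Besides the shell and the picture viewer there is one more tool, called as name(argument=value, ...) on one line, values as JSON. move_arm: Moves the arm, as the interface text tells. Its arguments: {"type":"object","properties":{"commands":{"type":"array","items":{"type":"number"}},"newtons":{"type":"number"}},"required":["commands"]}

```bash
mkdir -p pics; ls
python3 - <<'E'
from rig import r, vision, ticket
import cv2
for n in ("scene","side","wrist"):
    c=vision.get_calibration(n); print(n,c["mtx"].round(1).tolist(),c["world_from_camera"].round(3).tolist())
    im=vision.capture(n); cv2.imwrite(f"pics/{n}0.png",im[:,:,::-1])
print(r.read_state())
E
```

```text
pics
scene [[489.6, 0.0, 256.3], [0.0, 489.6, 192.8], [0.0, 0.0, 1.0]] [[-0.583, -0.531, 0.615, -0.191], [-0.812, 0.366, -0.454, 0.724], [0.016, -0.765, -0.644, 0.92], [0.0, 0.0, 0.0, 1.0]]
side [[346.9, 0.0, 254.1], [0.0, 346.9, 190.0], [0.0, 0.0, 1.0]] [[-0.987, -0.119, 0.106, 0.518], [-0.159, 0.685, -0.711, 0.782], [0.013, -0.719, -0.695, 0.688], [0.0, 0.0, 0.0, 1.0]]
wrist [[301.9, 0.0, 256.2], [0.0, 301.9, 197.3], [0.0, 0.0, 1.0]] [[1.0, 0.0, -0.0, 0.624], [0.0, -0.97, -0.242, 0.07], [-0.0, 0.242, -0.97, 0.385], [0.0, 0.0, 0.0, 1.0]]
{'time_s': 0.15, 'joint_positions': array([-0.04149249,  0.41779331, -0.0102996 ,  1.61403725,  0.00472806,
        1.11071011, -0.05298503]), 'qd': array([ 0.00062   , -0.00348616, -0.00074766, -0.00015474, -0.00069506,
       -0.00064987,  0.00083636]), 'joint_torque': array([ 7.99236568e-04, -8.51532197e+01,  6.39362633e-01, -4.26137459e+01,
       -4.88919730e-02,  1.71691604e-02,  1.51774425e-04]), 'eef_pos': array([ 6.24706125e-01, -2.42567991e-05,  2.04995631e-01]), 'orientation': array([-0.49980222, -0.49973778, -0.50020991,  0.50024986]), 'ft_force': array([ 0.73599869, -0.4281636 , -0.66349574]), 'moment': array([-0.05941267,  0.04126835,  0.00615584]), 'opening': 0.9999815719188181}
```

View pics/scene0.png

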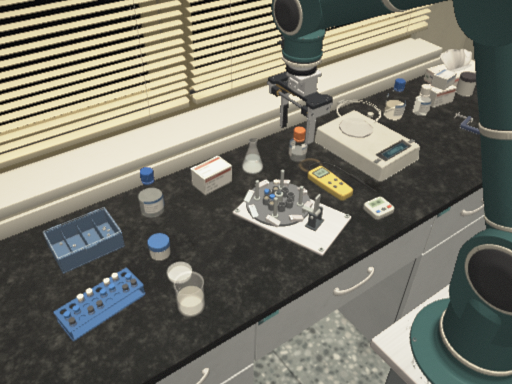

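View pics/side0.png

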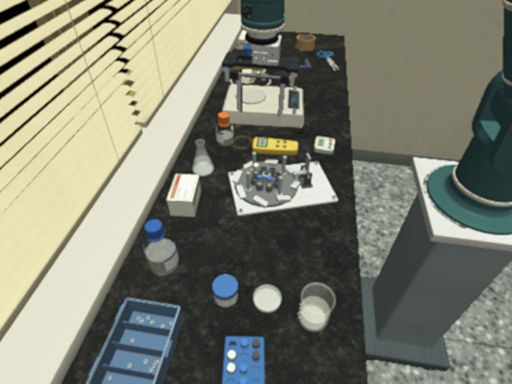

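View pics/wrist0.png

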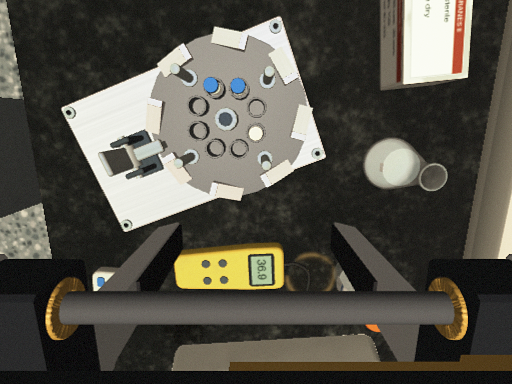

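Run:
```python
import cv2
im=cv2.imread("pics/wrist0.png")[5:240,50:340]
cv2.imwrite("pics/w0z.png",cv2.resize(im,None,fx=2.55,fy=2.55,interpolation=cv2.INTER_CUBIC))
```

```text
(no output)
```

View pics/w0z.png

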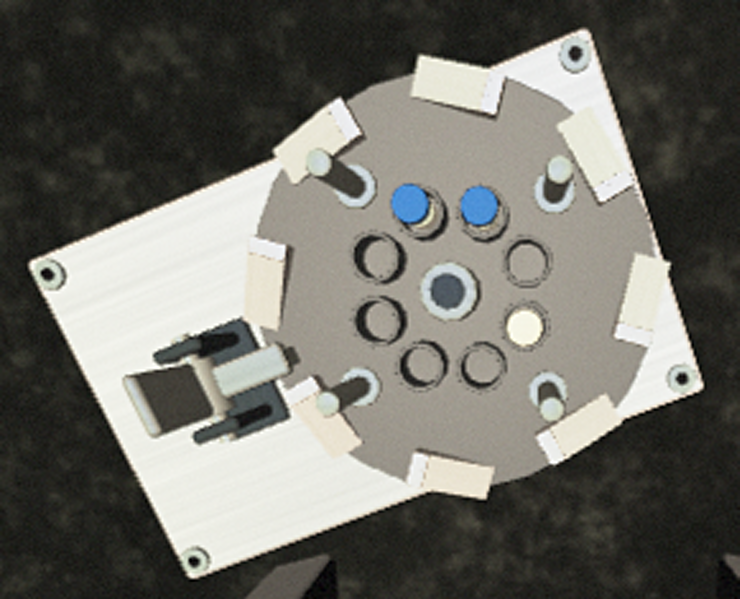

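```bash
cat > h.py <<'E'
import numpy as np
def ray(c,u,v,z):
    K=c["mtx"];T=c["world_from_camera"]
    d=T[:3,:3]@np.linalg.solve(K,[u,v,1.]);o=T[:3,3]
    return o+d*(z-o[2])/d[2]
def proj(c,p):
    K=c["mtx"];T=np.linalg.inv(c["world_from_camera"])
    q=K@(T[:3,:3]@np.asarray(p,float)+T[:3,3]);return q[:2]/q[2]
E
python3 - <<'E'
from rig import r, vision
from h import *
c=vision.get_calibration("wrist")
f=lambda x,y,z: ray(c,x/2.55+50,y/2.55+5,z)
hub=f(448,292,.067)
pg=[f(319,162,.095),f(560,170,.095),f(551,408,.095),f(329,403,.095)]
print("hub",hub.round(4)); m=np.mean(pg,0);print("pegmean",m.round(4))
ax=(hub+m)/2
for p,a in zip(pg,(112.5,22.5,-67.5,-157.5)):
    d=p-m; print(p.round(4),np.hypot(*d[:2]).round(4),((np.degrees(np.arctan2(d[1],d[0]))-a+180)%360-180).round(2))
t=f(141,405,.108);print("tab",t.round(4),np.hypot(*(t-m)[:2]),np.degrees(np.arctan2(*(m-t)[1::-1])))
cs=[f(48,275,.012),f(574,54,.012),f(681,378,.012),f(194,561,.012)]
print(np.round(cs,4))
for a,b in((0,1),(3,2)): print(np.degrees(np.arctan2(*(cs[b]-cs[a])[1::-1])))
for u in((410,204),(480,206),(525,328)): print("vial",f(*u,.08).round(4))
E
```

```text
hub [0.5927 0.0728 0.067 ]
pegmean [0.5925 0.0733 0.095 ]
[0.5513 0.1168 0.095 ] 0.0599 20.97
[0.6359 0.1141 0.095 ] 0.0596 20.83
[0.6334 0.0301 0.095 ] 0.0594 20.95
[0.5496 0.032  0.095 ] 0.0595 21.33
tab [0.4851 0.033  0.108 ] 0.11478084542760332 20.528412023699484
[[ 0.4009  0.0809  0.012 ]
 [ 0.6449  0.174   0.012 ]
 [ 0.6986  0.0331  0.012 ]
 [ 0.4543 -0.0599  0.012 ]]
20.88815308729829
20.84685134362786
vial [0.5806 0.1045 0.08  ]
vial [0.6067 0.1038 0.08  ]
vial [0.6236 0.0592 0.08  ]
```

move_arm(commands=[-1,-0.03,0.01,-0.015,0.122,-1,-0.03,0.01,-0.015,0.122,-1,-0.03,0.012,-0.015,0.121,-1,-0.024,0.01,0,0,-1,0,0,0,0,-1,0,0,0,0,-1,0,0,0,0,-1,0,0,0,0], newtons=20)

```text
time_s: 0.95
eef_pos: [0.5069, 0.042, 0.1572]
orientation: [0.585, 0.396, 0.586, -0.398]
ft_force: [-0.3, 0.3, 0.3]
opening: 0.358
```

```bash
cat > st.py <<'E'
from rig import r, vision
from h import *
import sys,cv2
from scipy.spatial.transform import Rotation as R
O=np.array([.5925,.073]);a=.3645
M=np.array([[np.cos(a),-np.sin(a)],[np.sin(a),np.cos(a)]])
s=r.read_state();q=s["orientation"];y=R.from_quat([*q[1:],q[0]]).as_matrix()
print("t",s["time_s"],"pos",s["eef_pos"].round(4),"feeder",(M.T@(s["eef_pos"][:2]-O)).round(4),"yaw",np.arctan2(y[1,1],y[0,1]).round(4),"toolx",y[:,0].round(3),"F",s["ft_force"].round(2),"op",round(s["opening"],3))
for n in sys.argv[2:]:
    c=vision.get_calibration(n);im=vision.capture(n)[:,:,::-1]
    np.savez(f"pics/{n}_{sys.argv[1]}.npz",**c)
    cv2.imwrite(f"pics/{n}_{sys.argv[1]}.png",im)
    x,yy=proj(c,[.57,.07,.06]);k={"scene":(75,55),"side":(90,65),"wrist":(130,100)}[n]
    x0=int(max(0,x-k[0]));y0=int(max(0,yy-k[1]));z=im[y0:y0+2*k[1],x0:x0+2*k[0]]
    print(n,"crop origin",x0,y0,"scale",780/(2*k[0]))
    cv2.imwrite(f"pics/{n}_{sys.argv[1]}z.png",cv2.resize(z,None,fx=780/(2*k[0]),fy=780/(2*k[0]),interpolation=cv2.INTER_CUBIC))
E
python3 st.py 1 scene wrist
```

```text
t 0.95 pos [0.5069 0.042  0.1572] feeder [-0.0911  0.0016] yaw 0.3787 toolx [-0.002 -0.001 -1.   ] F [-0.28  0.27  0.28] op 0.358
scene crop origin 208 143 scale 5.2
wrist crop origin 200 96 scale 3.0
```

move_arm(commands=[-1,0.003,0,0,-0.012,-1,0,0,-0.015,0,-1,0,0,0,0,-1,0,0,0,0,-1,0,0,0,0,-1,0,0,0,0])

```text
time_s: 1.65
eef_pos: [0.512, 0.0417, 0.143]
orientation: [0.582, 0.401, 0.582, -0.402]
ft_force: [0.6, 0.0, 0.3]
opening: 0.007
```

```bash
python3 st.py 2 scene side wrist
```

```text
t 1.65 pos [0.512  0.0417 0.143 ] feeder [-0.0864 -0.0006] yaw 0.3629 toolx [-0.001 -0.001 -1.   ] F [0.55 0.   0.32] op 0.007
scene crop origin 208 143 scale 5.2
side crop origin 184 109 scale 4.333333333333333
wrist crop origin 198 96 scale 3.0
```

View pics/wrist_2.png

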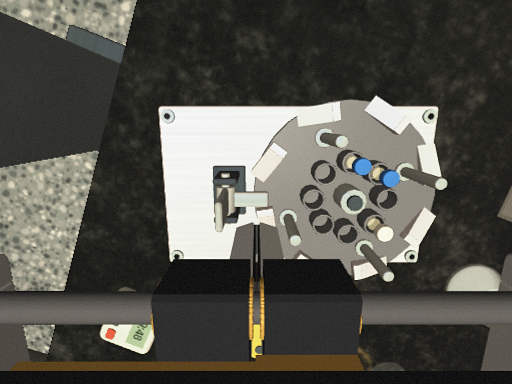

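View pics/scene_2z.png

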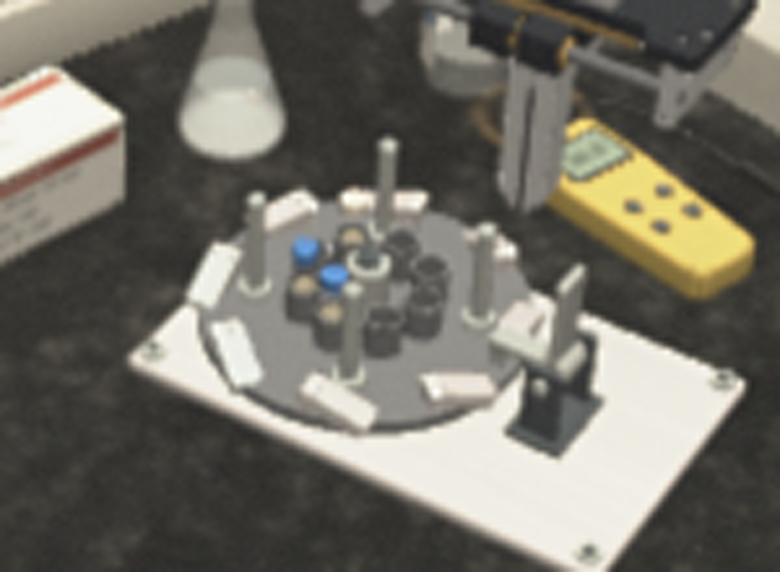

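View pics/side_2z.png

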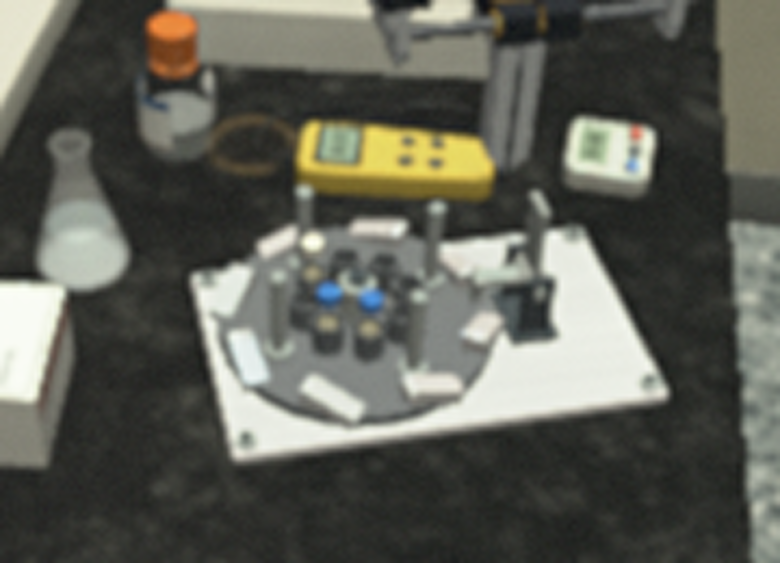

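move_arm(commands=[-1,0,0,-0.03,0,-1,0,0,-0.025,0,-1,0,0,0,0])

```text
time_s: 2.1
eef_pos: [0.5128, 0.0417, 0.0878]
orientation: [0.583, 0.402, 0.581, -0.401]
ft_force: [-0.5, -0.2, 0.7]
opening: 0.005
```

```bash
python3 st.py 3 scene wrist
```

```text
t 2.1 pos [0.5128 0.0417 0.0878] feeder [-0.0856 -0.0008] yaw 0.3629 toolx [ 0.002 -0.    -1.   ] F [-0.46 -0.22  0.71] op 0.005
scene crop origin 208 143 scale 5.2
wrist crop origin 213 113 scale 3.0
```

View pics/scene_3z.png

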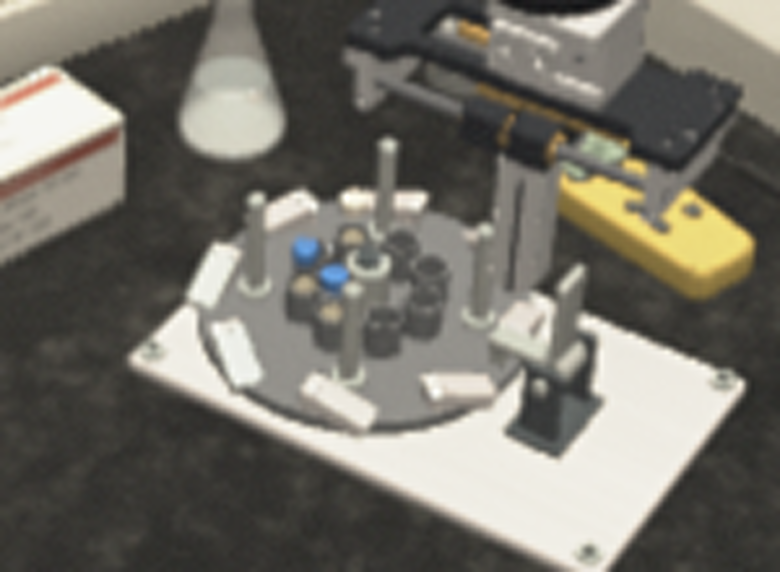

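View pics/wrist_3z.png

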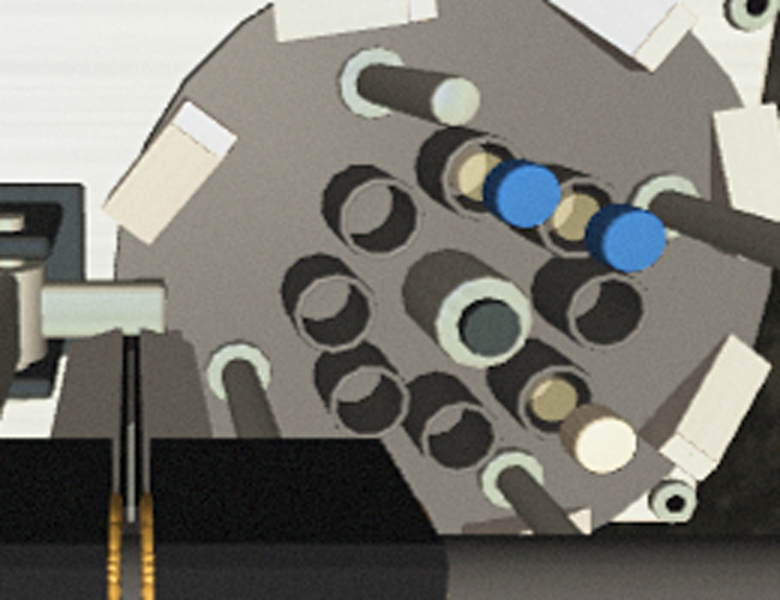

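Run:
```python
from h import *
s=np.array([.5128,.0417,.0878]);a=.3645
O=np.array([.5925,.073]);M=np.array([[np.cos(a),-np.sin(a)],[np.sin(a),np.cos(a)]])
for n,o,k in(("scene",(208,143),5.2),("wrist",(213,113),3)):
    c=np.load(f"pics/{n}_3.npz")
    print(n)
    for nm,f in (("tip",(-.0856,0,.0878)),("tip+y",(-.0856,.008,.0878)),("tab",(-.115,0,.108)),("nose end top",(-.076,0,.054)),("peg3",(-.0554,-.023,.095)),("peg3base",(-.0554,-.023,.032)),("peg0",(-.023,.0554,.095)),("axis",(0,0,.067))):
        p=[*(O+M@f[:2]),f[2]]; print(nm,((proj(c,p)-o)*k).round())
```

```text
scene
tip [511. 287.]
tip+y [503. 296.]
tab [566. 278.]
nose end top [489. 330.]
peg3 [482. 230.]
peg3base [473. 323.]
peg0 [347. 289.]
axis [364. 257.]
wrist
tip [129. 364.]
tip+y [129. 329.]
tab [-24. 403.]
nose end top [167. 315.]
peg3 [272. 479.]
peg3base [237. 369.]
peg0 [458. 104.]
axis [492. 331.]
```

move_arm(commands=[-1,-0.01,-0.004,0,0,-1,-0.008,-0.003,0,0,-1,-0.008,-0.003,0,0,-1,-0.006,-0.002,0,0,-1,-0.004,-0.002,0,0,-1,0,0,0,0])

```text
time_s: 2.8
eef_pos: [0.4766, 0.0266, 0.0944]
orientation: [0.585, 0.404, 0.579, -0.399]
ft_force: [-0.2, -0.4, -0.7]
opening: 0.002
```

```bash
python3 st.py 4 scene wrist side
```

```text
t 2.8 pos [0.4766 0.0266 0.0944] feeder [-0.1248 -0.002 ] yaw 0.3625 toolx [ 0.011  0.    -1.   ] F [-0.2  -0.45 -0.72] op 0.002
scene crop origin 208 143 scale 5.2
wrist crop origin 264 109 scale 3.0
side crop origin 184 109 scale 4.333333333333333
```

View pics/scene_4z.png

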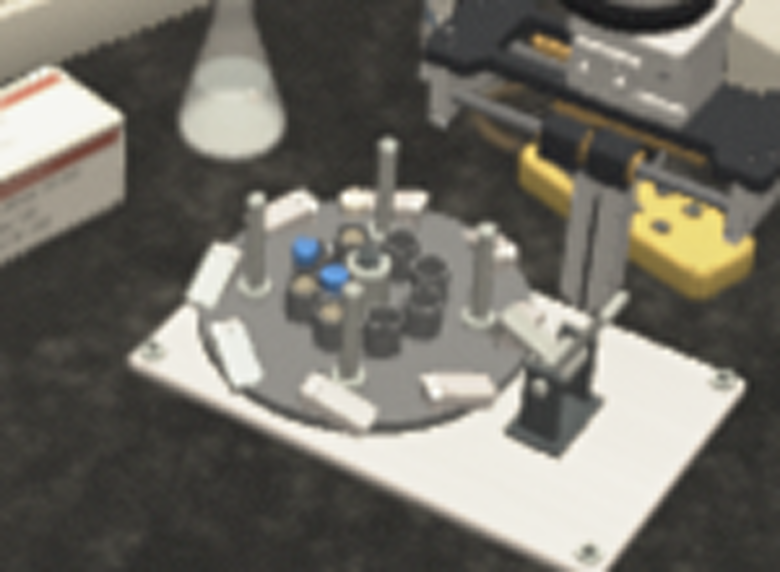

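View pics/wrist_4.png

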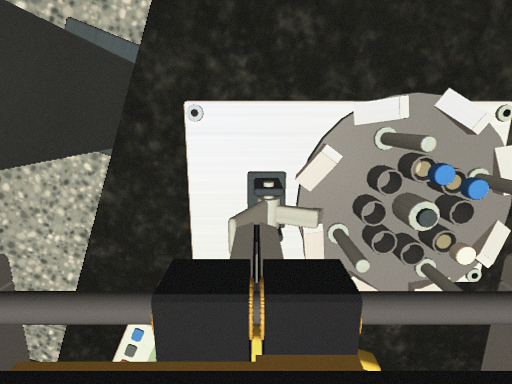

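View pics/side_4z.png

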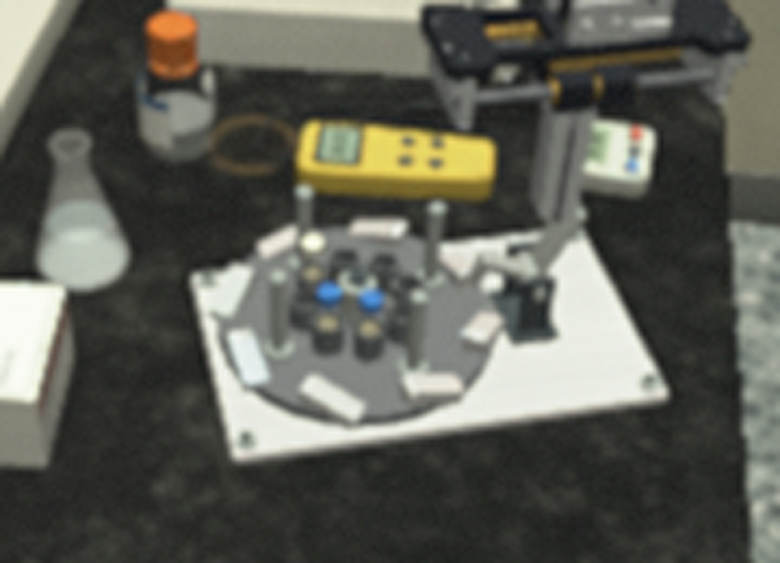

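move_arm(commands=[-1,-0.004,-0.001,-0.004,0,-1,-0.003,0,-0.003,0,-1,0,0,0,0,-1,0,0,0,0])

```text
time_s: 3.35
eef_pos: [0.4699, 0.0262, 0.0862]
orientation: [0.585, 0.404, 0.579, -0.399]
ft_force: [0.3, 0.4, 0.5]
opening: 0.004
```

```bash
python3 st.py 5 scene wrist
```

```text
t 3.35 pos [0.4699 0.0262 0.0862] feeder [-0.1313 -0.    ] yaw 0.3632 toolx [ 0.011  0.001 -1.   ] F [0.32 0.38 0.46] op 0.004
scene crop origin 208 143 scale 5.2
wrist crop origin 278 115 scale 3.0
```

View pics/scene_5z.png

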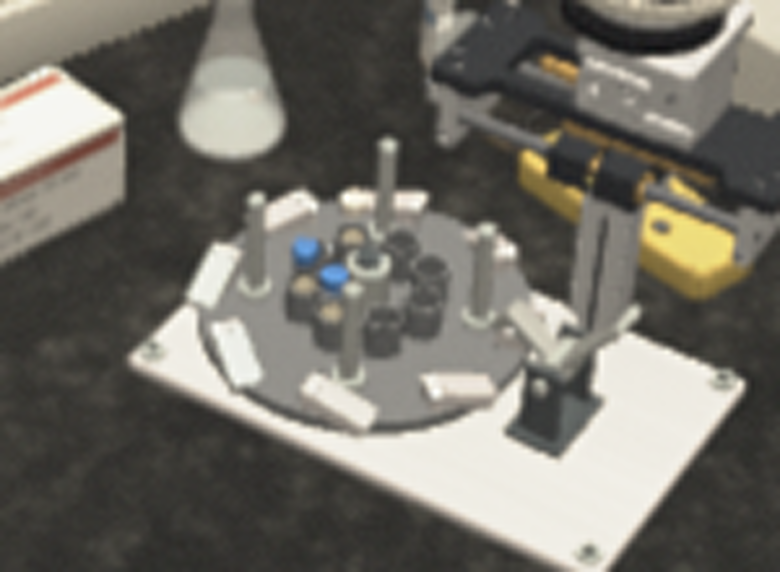

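move_arm(commands=[-1,0.004,0.001,0.015,0,-1,0,0,0.025,0,-1,0,0,0.015,0,-1,0.03,0.021,0,0,-1,0.032,0.022,0,0,-1,0.032,0.022,0,0,-1,0.032,0.022,0,0,-1,0.026,0.019,0,0,-1,0,0,0,0])

```text
time_s: 4.35
eef_pos: [0.6308, 0.1372, 0.1438]
orientation: [0.584, 0.405, 0.579, -0.4]
ft_force: [-1.4, 0.1, -1.2]
opening: 0.006
```

```bash
python3 st.py 6 scene side
```

```text
t 4.35 pos [0.6308 0.1372 0.1438] feeder [0.0586 0.0463] yaw 0.3606 toolx [ 0.01   0.001 -1.   ] F [-1.38  0.09 -1.19] op 0.006
scene crop origin 208 143 scale 5.2
side crop origin 184 109 scale 4.333333333333333
```

View pics/side_6z.png

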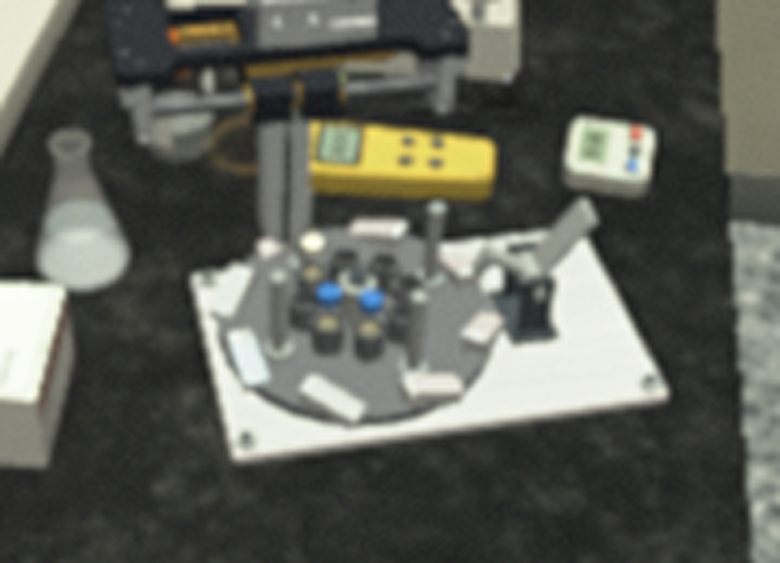

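move_arm(commands=[-1,0,0,-0.03,0,-1,0,0,-0.03,0,-1,0,0,-0.006,0,-1,0,0,0,0])

```text
time_s: 4.85
eef_pos: [0.6274, 0.1315, 0.078]
orientation: [0.584, 0.405, 0.577, -0.402]
ft_force: [0.4, 0.0, 1.0]
opening: 0.004
```

```bash
python3 st.py 7 scene wrist side
```

```text
t 4.85 pos [0.6274 0.1315 0.078 ] feeder [0.0534 0.0422] yaw 0.3564 toolx [ 0.011 -0.002 -1.   ] F [0.41 0.05 1.04] op 0.004
scene crop origin 208 143 scale 5.2
wrist crop origin 22 176 scale 3.0
side crop origin 184 109 scale 4.333333333333333
```

View pics/side_7z.png

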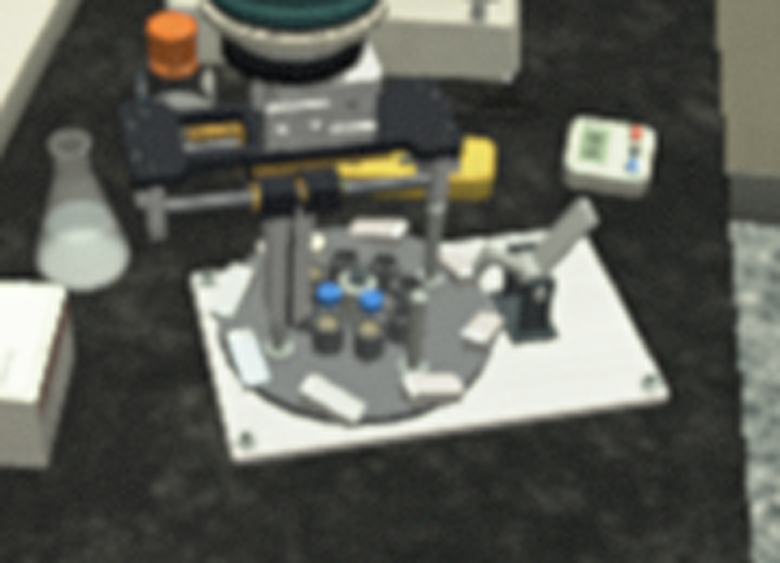

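View pics/wrist_7.png

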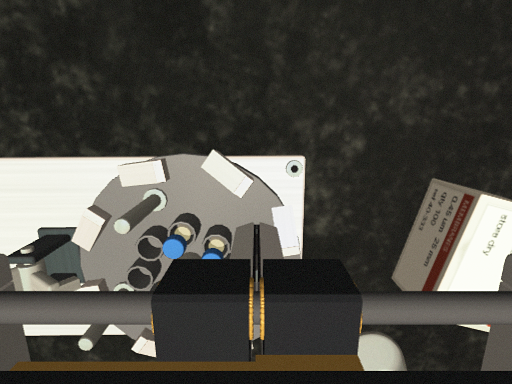

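move_arm(commands=[-1,0.006,0.002,0.003,0,-1,0.003,-0.008,0,0,-1,0.003,-0.008,0,0,-1,0.003,-0.008,0,0,-1,0.003,-0.008,0,0,-1,0,0,0,0])

```text
time_s: 5.6
eef_pos: [0.6501, 0.1006, 0.0866]
orientation: [0.586, 0.407, 0.576, -0.399]
ft_force: [-0.3, -0.4, 0.6]
opening: 0.006
```

```bash
python3 st.py 8 scene wrist side
```

```text
t 5.6 pos [0.6501 0.1006 0.0866] feeder [0.0637 0.0053] yaw 0.3571 toolx [ 0.019  0.001 -1.   ] F [-0.29 -0.39  0.56] op 0.006
scene crop origin 208 143 scale 5.2
wrist crop origin 6 125 scale 3.0
side crop origin 184 109 scale 4.333333333333333
```

View pics/side_8z.png

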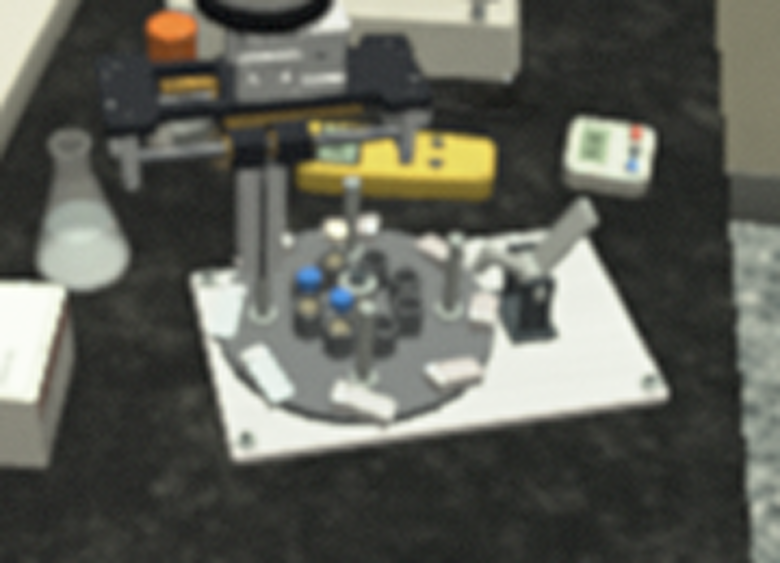

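View pics/wrist_8.png

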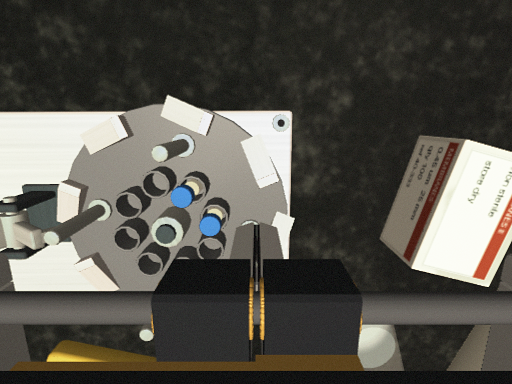

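Run:
```python
from h import *
c=np.load("pics/wrist_8.npz");O=np.array([.5925,.073])
for u,nom in(((160,153),112.5),((53,238),202.5)):
    p=ray(c,*u,.095)[:2]-O; print(np.hypot(*p),((np.degrees(np.arctan2(p[1],p[0])-.3645)-nom+180)%360-180))
```

```text
0.06085557481953515 -31.316510748555856
0.05947715575319762 -32.358624992285286
```

move_arm(commands=[-1,0.001,-0.004,-0.004,0,-1,0.001,-0.004,-0.002,0,-1,0.001,-0.002,0,0,-1,0,0,0,0])

```text
time_s: 6.15
eef_pos: [0.6521, 0.0929, 0.0799]
orientation: [0.586, 0.407, 0.577, -0.398]
ft_force: [-0.0, 0.6, -0.1]
opening: 0.0
```

```bash
python3 st.py 9 scene wrist side
```

```text
t 6.15 pos [0.6521 0.0929 0.0799] feeder [ 0.0627 -0.0027] yaw 0.3602 toolx [ 0.017  0.003 -1.   ] F [-0.03  0.56 -0.06] op 0.0
scene crop origin 208 143 scale 5.2
wrist crop origin 3 116 scale 3.0
side crop origin 184 109 scale 4.333333333333333
```

View pics/wrist_9z.png

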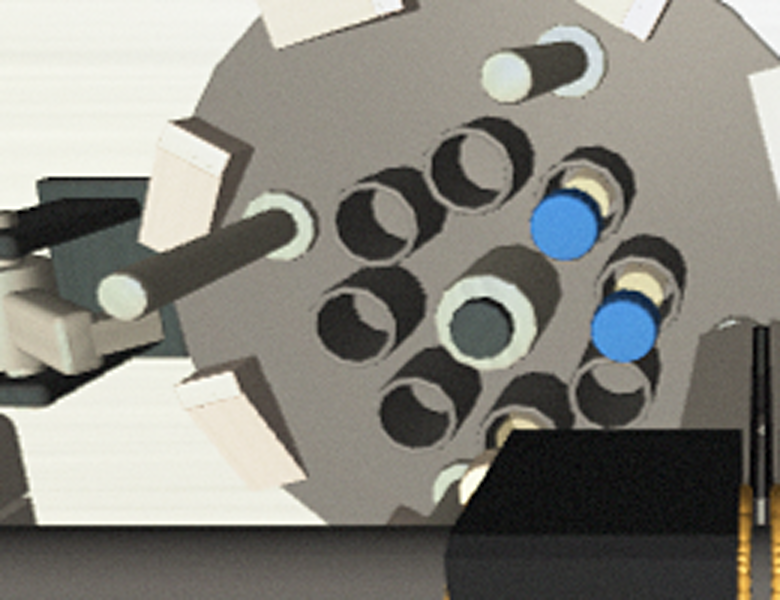

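Run:
```python
from h import *
c=np.load("pics/wrist_9.npz");O=np.array([.5925,.073])
for u,nom in(((172.3,141.7),112.5),((44,215),202.5)):
    p=ray(c,*u,.095)[:2]-O; print(np.hypot(*p),((np.degrees(np.arctan2(p[1],p[0])-.3645)-nom+180)%360-180))
```

```text
0.06055039833020107 -39.03888775800877
0.06029797461467249 -39.62882619945469
```

move_arm(commands=[-1,0.001,-0.002,0,0,-1,0,-0.002,0,0,-1,0,0,0,0,-1,0,0,0,0])

```text
time_s: 6.7
eef_pos: [0.653, 0.0892, 0.08]
orientation: [0.586, 0.406, 0.577, -0.398]
ft_force: [-0.1, 0.7, -1.2]
opening: 0.008
```

```bash
python3 st.py 10 wrist
```

```text
t 6.7 pos [0.653  0.0892 0.08  ] feeder [ 0.0623 -0.0064] yaw 0.3609 toolx [ 0.017  0.003 -1.   ] F [-0.12  0.74 -1.22] op 0.008
wrist crop origin 3 111 scale 3.0
```

View pics/wrist_10z.png

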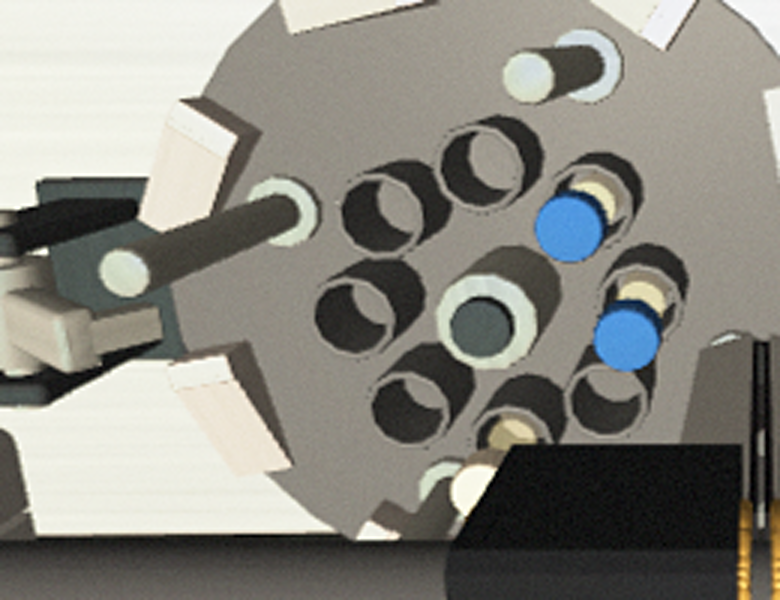

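Run:
```python
from h import *
c=np.load("pics/wrist_10.npz");O=np.array([.5925,.073])
for u,nom in(((179,136.7),112.5),((44.7,201.7),202.5)):
    p=ray(c,*u,.095)[:2]-O; print(np.hypot(*p),((np.degrees(np.arctan2(p[1],p[0])-.3645)-nom+180)%360-180))
```

```text
0.060430979329036065 -42.31915637974777
0.06040507955959136 -43.48042672397139
```

move_arm(commands=[-1,-0.002,0.005,0,0,-1,0,0,0.025,0,-1,0,0,0.03,0,-1,0,0,0.005,0,-1,-0.038,-0.014,0,0,-1,-0.038,-0.014,0,0,-1,-0.038,-0.014,0,0,-1,-0.038,-0.014,0,0,-1,-0.038,-0.014,0,0,-1,-0.034,-0.013,0,0,-1,0,0,0,0])

```text
time_s: 7.85
eef_pos: [0.4158, 0.0111, 0.1386]
orientation: [0.586, 0.405, 0.578, -0.398]
ft_force: [0.3, -0.0, -0.4]
opening: 0.004
```

```bash
python3 st.py 11 scene side wrist
```

```text
t 7.85 pos [0.4158 0.0111 0.1386] feeder [-0.1872  0.0052] yaw 0.3623 toolx [ 0.016  0.002 -1.   ] F [ 0.3  -0.01 -0.45] op 0.004
scene crop origin 208 143 scale 5.2
side crop origin 184 109 scale 4.333333333333333
wrist crop origin 304 102 scale 3.0
```

View pics/side_11z.png

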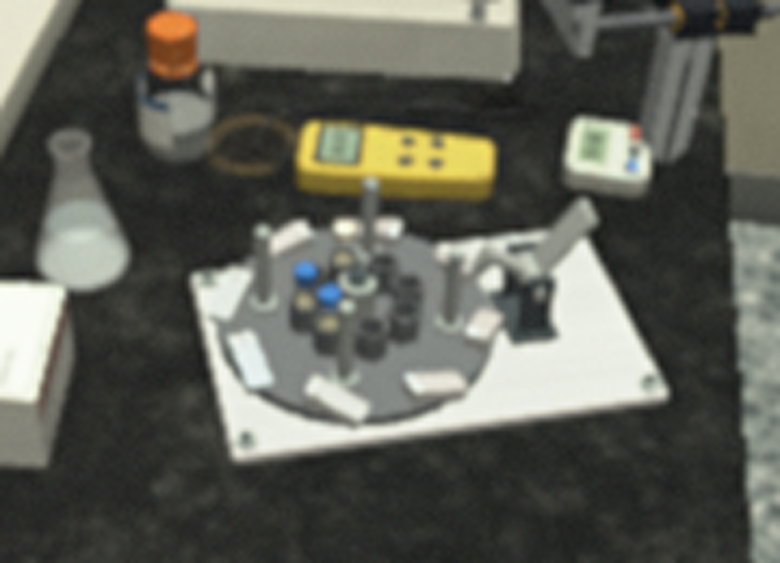

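View pics/wrist_11.png

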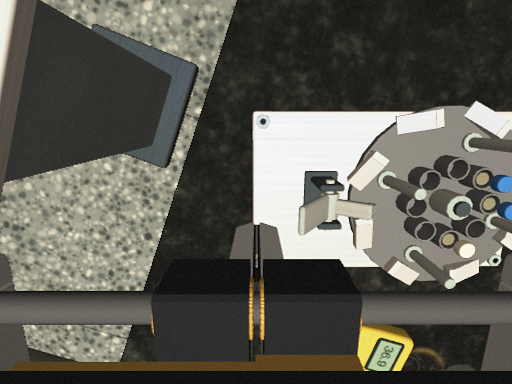

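move_arm(commands=[-1,0.002,-0.005,-0.03,0,-1,0,0,-0.026,0,-1,0,0,0,0,-1,0.008,0.003,0,0,-1,0.008,0.003,0,0,-1,0.008,0.003,0,0,-1,0.008,0.003,0,0,-1,0,0,0,0])

```text
time_s: 8.8
eef_pos: [0.4641, 0.0238, 0.0851]
orientation: [0.589, 0.406, 0.576, -0.394]
ft_force: [-0.3, 0.5, -0.1]
opening: 0.01
```

```bash
python3 st.py 12 scene side wrist
```

```text
t 8.8 pos [0.4641 0.0238 0.0851] feeder [-0.1375 -0.0002] yaw 0.3671 toolx [ 0.025  0.004 -1.   ] F [-0.27  0.5  -0.13] op 0.01
scene crop origin 208 143 scale 5.2
side crop origin 184 109 scale 4.333333333333333
wrist crop origin 288 115 scale 3.0
```

View pics/side_12z.png

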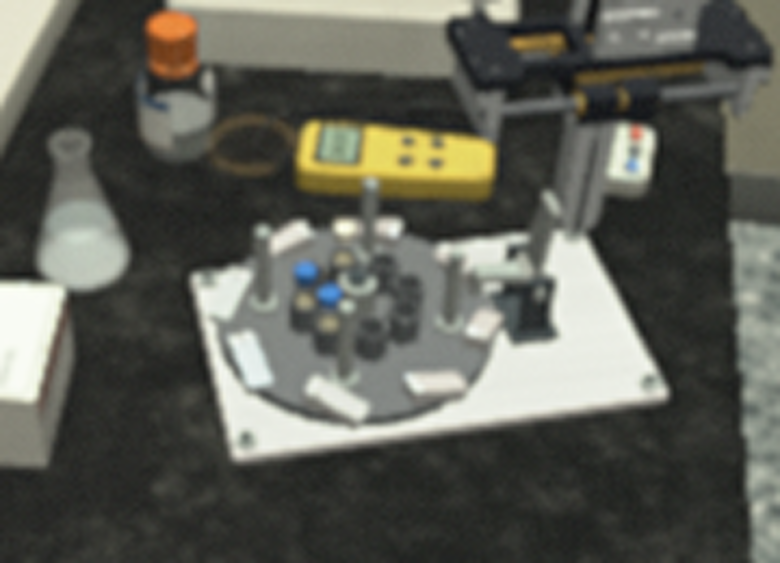

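View pics/wrist_12.png

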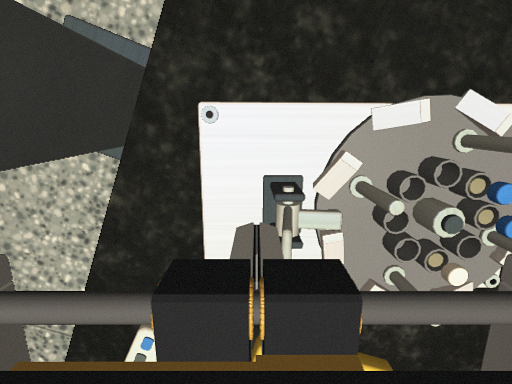

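move_arm(commands=[-1,0.003,0.001,0,0,-1,0.003,0.001,0,0,-1,0.001,0.001,0,0,-1,0,0,0,0])

```text
time_s: 9.35
eef_pos: [0.4695, 0.0259, 0.0849]
orientation: [0.589, 0.406, 0.576, -0.395]
ft_force: [0.2, -0.4, 0.4]
opening: 0.009
```

```bash
python3 st.py 13 scene side
```

```text
t 9.35 pos [0.4695 0.0259 0.0849] feeder [-1.317e-01 -1.000e-04] yaw 0.3661 toolx [ 0.023  0.004 -1.   ] F [ 0.25 -0.39  0.41] op 0.009
scene crop origin 208 143 scale 5.2
side crop origin 184 109 scale 4.333333333333333
```

View pics/side_13z.png

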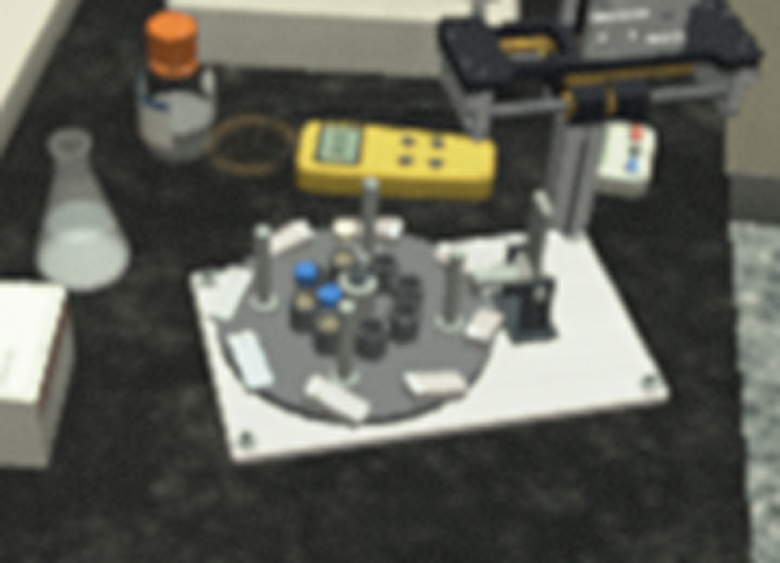

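View pics/scene_13z.png

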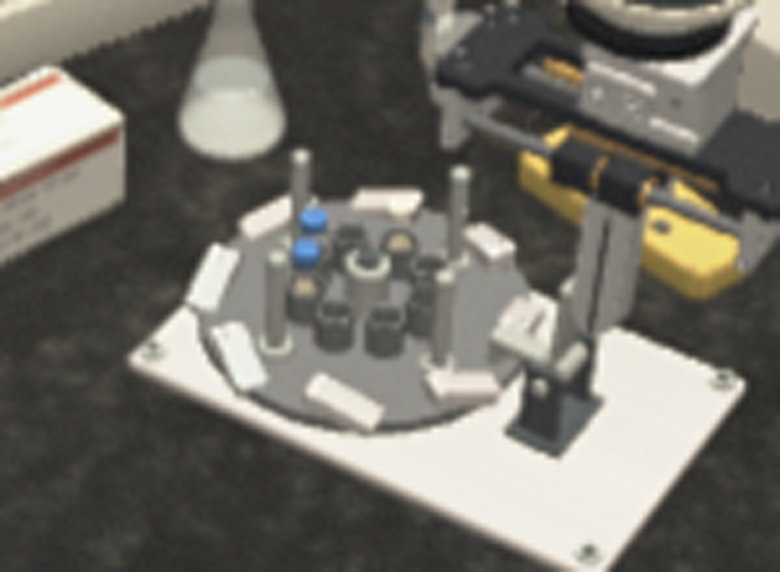

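move_arm(commands=[-1,0.002,0.001,0,0,-1,0,0,0,0])

```text
time_s: 9.65
eef_pos: [0.4711, 0.0267, 0.0848]
orientation: [0.589, 0.406, 0.577, -0.395]
ft_force: [-1.0, -0.9, 1.2]
opening: 0.006
```

move_arm(commands=[-1,0.002,0.001,0,0,-1,0.001,0,0,0])

```text
time_s: 9.85
eef_pos: [0.4716, 0.0267, 0.0843]
orientation: [0.587, 0.405, 0.578, -0.397]
ft_force: [-8.8, -1.3, 6.7]
opening: 0.005
```

move_arm(commands=[-1,0.002,0.001,0,0,-1,0,0,0,0])

```text
time_s: 10.05
eef_pos: [0.471, 0.0267, 0.0838]
orientation: [0.586, 0.404, 0.579, -0.399]
ft_force: [0.2, 0.2, 0.1]
opening: 0.003
```

```bash
python3 st.py 14
```

```text
t 10.05 pos [0.471  0.0267 0.0838] feeder [-1.3e-01  1.0e-04] yaw 0.3644 toolx [ 0.012  0.    -1.   ] F [0.19 0.24 0.11] op 0.003
```

Stop felt at the position where home is expected. Back off, rise, then view from above.

move_arm(commands=[-1,-0.01,-0.004,0,0,-1,-0.015,-0.006,0.005,0,-1,0,0,0.04,0,-1,0,0,0.045,0,-1,0.03,-0.03,0.045,0,-1,0.03,-0.03,0.03,0,-1,0.03,-0.03,0,0,-1,0,0,0,0,-1,0,0,0,0])

```text
time_s: 10.95
eef_pos: [0.5262, -0.0714, 0.2465]
orientation: [0.587, 0.403, 0.579, -0.397]
ft_force: [-0.5, 1.1, -0.7]
opening: 0.001
```

```bash
python3 st.py 15 scene side wrist
```

```text
t 10.95 pos [ 0.5262 -0.0714  0.2465] feeder [-0.1134 -0.1113] yaw 0.367 toolx [ 0.014 -0.    -1.   ] F [-0.49  1.07 -0.74] op 0.001
scene crop origin 208 143 scale 5.2
side crop origin 184 109 scale 4.333333333333333
wrist crop origin 205 0 scale 3.0
```

View pics/side_15z.png

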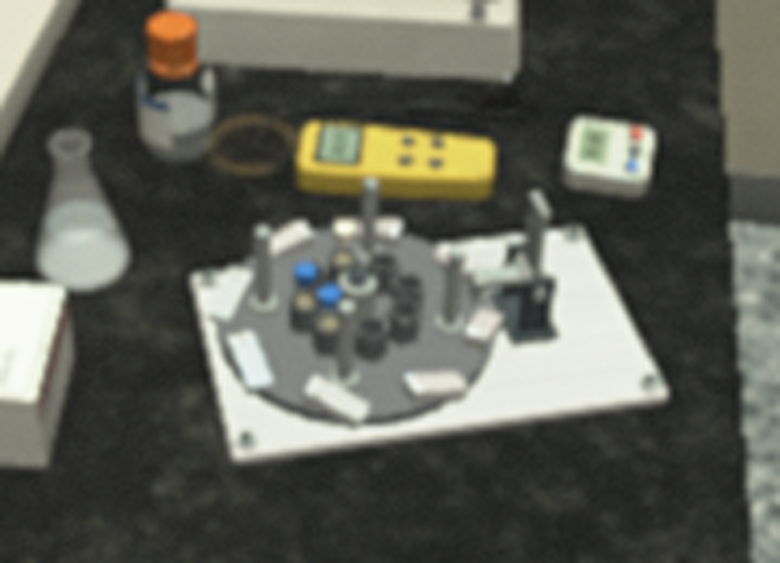

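View pics/scene_15z.png

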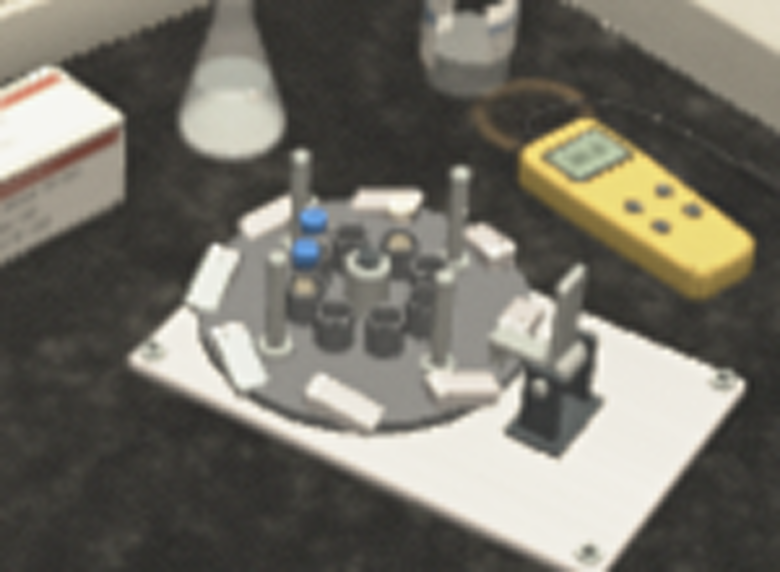

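View pics/wrist_15z.png

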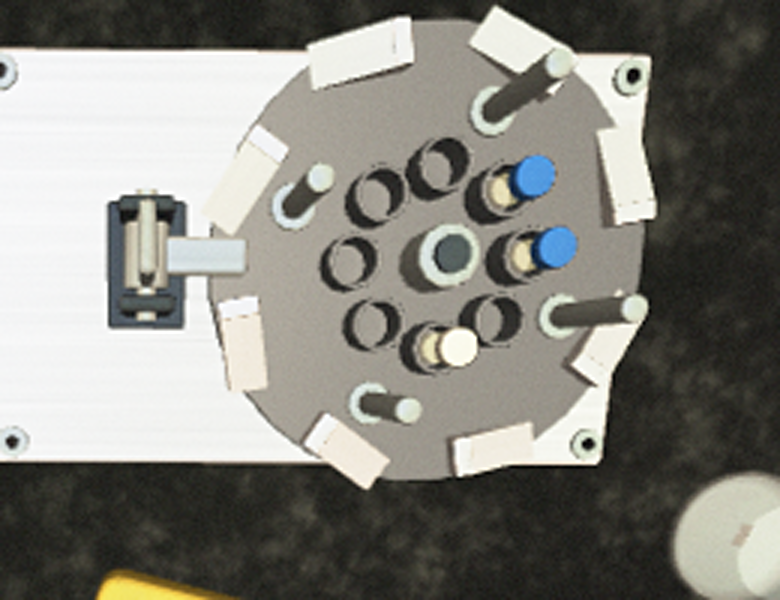

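Run:
```python
import cv2
from h import *
c=np.load("pics/wrist_15.npz");O=np.array([.5925,.073])
P=[((559,67),112.5),((632,308),22.5),((407,410),-67.5),((320,179),202.5)]
P=[(ray(c,205+x/3,y/3,.095)[:2],n) for (x,y),n in P]
m=np.mean([p for p,n in P],0);print(m)
for p,n in P:
    d=p-m; print(np.hypot(*d).round(4),((np.degrees(np.arctan2(d[1],d[0])-.3645)-n+180)%360-180).round(1))
for n,(x0,y0,x1,y1) in {"scene":(540,262,590,335),"side":(522,190,552,260)}.items():
    o,k={"scene":((208,143),5.2),"side":((184,109),4.333)}[n]
    b=[int(round(o[0]+x0/k)),int(round(o[1]+y0/k)),int(round(o[0]+x1/k)),int(round(o[1]+y1/k))]
    A=cv2.imread(f"pics/{n}0.png",0);ref=cv2.imread(f"pics/{n}_15.png",0)
    up=lambda i:cv2.resize(i,None,fx=8,fy=8,interpolation=cv2.INTER_CUBIC)
    for f in(f"pics/{n}0.png",f"pics/{n}_4.png",f"pics/{n}_13.png"):
        t=up(cv2.imread(f,0)[b[1]:b[3],b[0]:b[2]]);R=up(ref[b[1]-6:b[3]+6,b[0]-6:b[2]+6])
        r=cv2.matchTemplate(R,t,cv2.TM_CCOEFF_NORMED);_,v,_,l=cv2.minMaxLoc(r);print(f,v,(l[0]-48)/8,(l[1]-48)/8)
    print(n,"abs diff",cv2.absdiff(A,ref)[b[1]:b[3],b[0]:b[2]].mean())
```

```text
[0.59221607 0.07276657]
0.0594 -43.5
0.0594 -42.6
0.0596 -43.1
0.0599 -42.9
pics/scene0.png 0.9968973398208618 0.0 0.0
pics/scene_4.png 0.7746750712394714 -5.125 -2.125
pics/scene_13.png 0.8943684101104736 -0.75 -0.25
scene abs diff 1.6111111111111112
pics/side0.png 0.9961045384407043 0.0 0.0
pics/side_4.png 0.803196370601654 -3.375 0.375
pics/side_13.png 0.967496931552887 -0.625 0.125
side abs diff 1.75
```

The tab matches its starting picture with no shift, and the wheel is at −43° (−0.75 rad). Handing in.

Run:
```python
from rig import ticket
print(ticket.sign_off())
```

```text
the job is handed in; nothing more can be done
None
```

The wheel is one notch back with the pawl fully home, and the job is handed in at about 11 s of the 48 s allowed. I used only the shut fingertips. They pushed the pawl tab away from the wheel to about 0.74 rad, pushed peg1 clockwise, then pushed the tab back until the stop was felt (about 9 N).

Last checks after retreating:
- **Wheel:** the four peg tops gave −42.6 to −43.5°, about −0.75 rad, inside the −0.92 to −0.57 window.
- **Pawl:** the tab matched its starting picture in both the scene and side views with zero pixel shift, so I take it as home. I have no direct joint reading.
- **Vials and surroundings:** all three vials stood upright in their pockets in the overhead view. The thermometer, timer and bottle looked unmoved in the close-up pictures; I made no separate check of the beaker, dish and tub, though the arm stayed away from them.
- **Robot:** clear of everything, about 0.25 m above the worktop.

No check failed. The arm drifted a few millimetres between moves, up to about 10 mm in height and 15 mm sideways, so I measured it again before each contact.

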